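Load a potted transformer into the soldering cradle and clamp it with the ball knob

ROBOT

A 6-joint arm with a two-finger parallel gripper is mounted at the origin on a cart in front of the work surface, level with it; the furniture and walls round the work are solid. World frame = base frame: x ahead of the robot, y to its left, z up, the work surface at z = 0. Lengths are in m, angles in rad, forces in N, time in s.
With the tool pointing down it reaches from about 0.35 to 0.725 m from the base axis. Payload 6 kg.
Tool frame: the origin (TCP) lies between the finger pads; the fingertips stand 8 mm ahead of it and the grasp point (between the pads) lies 11 mm behind it; z points along the fingers, y is the line along which they close (so a half turn about z gives the same grasp; the last joint's range is limited). The gripper opens to 85 mm and grips with 20 to 120 N. Pads are 22 mm wide; open, the fingers measure 114 mm over their backs; the gripper's body (76 mm by 85 mm) begins 54 mm behind the grasp point. The pads swing forward as they close: fully open they stand 13 mm farther back than shut.
Start: joints at [1.67, 0.04, 0.085, 0, -1.615, -0.334], TCP at [0.14, 0.584, 0.239] pointing down, gripper open.
Joint ranges: [-2.56, 2.56], [-1.29, 2.01], [-1.08, 1.49], [-3.29, 1.98], [-2.81, -0.18], [-2.99, 2.99]. Speed limits (rad/s): [2.57, 2.57, 3.01, 3.14, 3.14, 3.14].

INTERFACE

Orientations are given as [roll, pitch, yaw] about the fixed x, y, z axes, in that order (R = Rz(yaw) Ry(pitch) Rx(roll)).
In Python, from cell import ctrl gives the robot as it stands.
- The arm moves only by the tool carry_out, never from a script. Its argument "moves" is one flat list of numbers, 7 for each row, row after row: the shift along the tool's x, y, z in mm, then the turn, a rotation vector about the tool's x, y, z in degrees, then the finger opening in mm, from 0 to 85.4. A call has 1 to 20 rows; each row shifts and turns the commanded pose from where the row before left it, along the tool's axes as they then stand; what a row does not reach is not made up. A row lasts 1/8 s, in which the tool goes at most 62.5 mm and 10.7 degrees, less where a joint would pass 70% of its speed; a pose out of reach is approached as far as the arm can. A call with a gripper value outside its range is refused whole. The fingers move at their own pace and stop on an object; the grip force is fixed at half the most. Time passes only in rows, so rows that do not move let the fingers close. It gives the time, the measured TCP pose, the force, the opening and the grip force at its end, in the units of the state.
- ctrl.get_state(): the state, without advancing time (a new reading comes with each control period).
- ctrl.read_camera(name): name is "scene" or "top"; returns the picture (420x560x3 uint8, blue, green, red); there is no depth.
- ctrl.get_calibration(name): a dict with "intrinsics" (3x3 intrinsics, pixels), "cam_to_world" (4x4, takes a point from camera to world coordinates). Camera axes: x right, y down, z forward; pixel columns grow to the right and rows downward; lengths in m; the calibration is good to about 2 mm. A picture is of the moment at which its call begins. get_calibration takes no time and is no camera call.
- ctrl.close_job(): hands the job in; it is judged then, once.
Trained networks look in the newest picture that a camera, given by its name, has taken for a name from the list of things; names that differ only in an ending like _2 or _b are one class to them, and where a whole thing is asked for, a point or a joint stands for the part that bears it (a point fixed in the world has none). Each returns a list of dicts, best first, with "score" (0 to 1); they miss things now and then, are a little off and sometimes report something else, mostly with a low value. They report only what shows in the picture. A call takes as long as a camera call.
- ctrl.spot_in(camera, name): "xy" ([column, row] as shares, 0 to 1, of the picture: columns of its width, rows of its height, amid what is visible of it).
- ctrl.place_of(camera, name): "xy" ([column, row] as shares, 0 to 1, of the picture: columns of its width, rows of its height: a listed point, or the origin of a listed thing).
The state is a dict: "time_s": time; "joint_pos": joint angles; "qd": joint speeds; "joint_efforts": joint torques, N m; "position": TCP position; "orientation": TCP orientation; "force": force on the tool from outside, world axes, zero at the start; "ft_torque": the same for the moment, N m; "opening": finger opening in m; "finger_force": force on a finger pad.
Only numpy, scipy, OpenCV 4.12 (cv2) and the standard library are available. Lean on these libraries where they do the work, as an engineer would, in place of code of your own. Each camera call takes 0.05 s, during which the arm holds its last target. There are 200 camera calls.

TASK

Set up the potted transformer (the round metal can standing on its rim inside the coil of cable) for soldering: first take the solvent bottle off the cradle's deck and stand it on the bench clear of the cradle. Then stand the transformer on its rim on the deck in front of the seat, terminal strip on the side of the microscope stand, let go of it, and roll it under the clamp arm until it drops between the two seat rods; never let it fall flat. Only then screw the clamp down on it with the ball knob: clockwise until the shoe touches, then about another third of a turn, firm but not crushing; don't shift or knock over the flux bottle or the solder reel.

Things in the scene. Friction and masses are not known exactly. Their poses are not given: they have to be found in the camera images.
- cradle: grey soldering cradle, fixed, left of the microscope stand. Origin: on the bench below its seat; z up, +x = the way the transformer rolls in (open end at -x). Flat deck, top z 12 mm, x -138 to 98 mm, y +-50. Column x 62 to 92, 50 mm wide, top z 184. Two cheeks, top z 34, guide the transformer: inner faces y +-30 mm from x -40 to 63, flaring to +-43 at x -80
- seat (a point): centre of the transformer when seated: cradle x 0, y 0, z 69 mm; axes as the cradle's. Below it two fixed seat rods, 10 mm thick, are let into the deck across it at x -15 and +15, tops z 15.5 mm (3.5 mm proud); the transformer's centre rises from z 67 to 70.5 mm as it passes over the front rod, then drops in by 2 mm; pushing forward and upward together rolls it over most easily
- apron (a point): point on the deck's top in front of the seat (cradle x -95, y 0, z 12 mm), where the transformer can be stood on its rim (its centre then at z 67 mm)
- bush (a point): top centre of the threaded bush (32 mm round, z 152 to 186 mm) over the seat, that holds the vertical clamp screw in the cradle's arm. Arm: 36 mm wide, from the column over the seat to x -16, underside z 156, top z 182 mm. It bars the seat from above
- transformer: potted toroidal transformer: plain aluminium can like a thick disc, 110 mm diameter, 50 mm thick, 0.7 to 1 kg, black faces, loose, standing on its rim. Origin at its centre, 55 mm above the bench at the start; y = the disc's axis (level), x = the way it rolls, z up at the start; x and z turn as it rolls. Rolls easily and coasts a few mm; pushed with two fingers side by side it keeps their heading
- terminals (a point): middle of the terminal strip (five brass tabs on a grey strip, 2 to 4 mm proud) on the transformer's -y face, 31 mm off centre, in the lower half at the start. In the cradle this face must look to the cradle's -y side
- ball_knob (a joint): turn of the ball knob, rad, grows clockwise seen from above (tightening): 6.28 lowers ball, screw and shoe by 12 mm. At 0 the shoe's underside is 131 mm, the ball's centre 228 mm above the bench. The shoe touches a seated transformer at about 3.9, and a third of a turn more (6.0) is right. Starts at 0.2 to 2.0: the transformer passes below. Stays where left; takes 0.15 N m free, 0.21 clamped
- ball_center (a point): centre of the ball knob: polished black ball, 43 mm diameter, on the screw's vertical axis over the seat. Slippery (friction about 0.2): it turns surely only when gripped firmly (50 N or so) across its widest part, at the height of this point. An 18 mm brass ferrule is below it
- shoe: rubber-faced pressure shoe at the lower end of the clamp screw, 44 x 52 mm; origin at the middle of its underside. Sprung on the screw (8 N per mm, at most 10 mm), so a third of a turn past first touch presses with about 32 N. It does not turn
- solvent_bottle: white bottle with red cap, 119 mm tall: body 44 mm diameter up to 96 mm, cap 24 mm; 0.16 kg. Stands loose on the cradle's deck in front of the seat, in the way. Origin: centre of its underside
- rest_spot (a point): free spot on the bench, in front of the microscope stand and beside the open end of the cradle: room for a bottle (70 mm across). The stand's base is 22 mm high; its black boom runs on the robot's side of the cable coil, rising from 80 mm at the stand to 280 mm
- flux_bottle: small yellow bottle with black cap, 32 mm diameter, 74 mm tall, standing loose on the bench behind the coil of cable; leave alone. Origin: centre of its underside
- solder_reel: reel of solder, 52 mm diameter, 40 mm tall, standing on its flange beside the transformer; leave alone. Origin: centre of its underside

How it is judged:
By the outcome, as a careful person would: the job done as asked, in the order asked, and still so for the second after the job is handed in, with the robot touching nothing.
It also fails if it takes over 72 s, if anything falls off the work surface, if the arm or the gripper's body presses on something with over 40 N, if the wrist force passes 120 N, or if a joint passes its speed limit or range.

## Working session

There is one attempt and no reset: what is moved stays moved. The work goes in short steps, Python scripts to look and compute and a tool call to move; the robot and the scene stay as the last step left them, time stands still between calls to the robot, and variables do not carry over. Pictures are saved under pics/ and viewed, at most 13 in all, crops included, and the job is handed in when it is done.

Besides the shell and the picture viewer there is one more tool, called as name(argument=value, ...) on one line, values as JSON. carry_out: Moves the arm, as the interface text tells. Its arguments: {"type":"object","properties":{"moves":{"type":"array"}},"required":["moves"]}

```bash
ls; mkdir -p pics
cat > h.py <<'E'
import numpy as np, cv2
from cell import ctrl
from scipy.spatial.transform import Rotation as Ro
def ray(cam,xy):
    c=ctrl.get_calibration(cam);K=np.array(c["intrinsics"]);T=np.array(c["cam_to_world"])
    d=np.linalg.inv(K)@[xy[0]*560,xy[1]*420,1];d=T[:3,:3]@d
    return T[:3,3],d/np.linalg.norm(d)
def tri(a,b):
    (o1,d1),(o2,d2)=ray("scene",a),ray("top",b)
    s=np.linalg.lstsq(np.c_[d1,-d2],o2-o1,rcond=None)[0]
    p,q=o1+s[0]*d1,o2+s[1]*d2
    return (p+q)/2,np.linalg.norm(p-q)
def onz(cam,xy,z):
    o,d=ray(cam,xy);return o+d*(z-o[2])/d[2]
def proj(cam,p):
    c=ctrl.get_calibration(cam);T=np.array(c["cam_to_world"]);q=np.array(c["intrinsics"])@(T[:3,:3].T@(np.array(p)-T[:3,3]));return q[:2]/q[2]
E
python3 - <<'E'
from h import *
a=ctrl.read_camera("scene");b=ctrl.read_camera("top")
cv2.imwrite("pics/s0.png",a);cv2.imwrite("pics/t0.png",b)
for n in ["cradle","seat","apron","bush","transformer","terminals","ball_center","shoe","solvent_bottle","rest_spot","flux_bottle","solder_reel"]:
    r=ctrl.place_of("scene",n);t=ctrl.place_of("top",n)
    f=lambda r:[(np.round(np.array(k["xy"])*[560,420]).astype(int).tolist(),round(k["score"],2)) for k in r[:2]]
    print(n,f(r),f(t),*( [np.round(v,4) for v in tri(r[0]["xy"],t[0]["xy"])] if r and t else []))
for c in("scene","top"):print(np.round(ctrl.get_calibration(c)["cam_to_world"],3))
print(ctrl.get_state())
E
```

```text
pics
cradle [([219, 246], 0.75)] [([214, 214], 0.93)] [ 0.5533  0.0156 -0.0059] 0.0059
seat [([217, 220], 0.93)] [([210, 208], 0.69), ([358, 224], 0.37)] [0.5578 0.0169 0.0626] 0.0009
apron [([178, 251], 0.95)] [([196, 247], 0.79), ([200, 206], 0.63)] [0.4643 0.0575 0.0162] 0.0009
bush [([211, 174], 0.77)] [([202, 204], 0.59)] [0.5495 0.0154 0.1838] 0.0103
transformer [] [([356, 214], 0.82)]
terminals [([215, 220], 0.61), ([217, 244], 0.45)] [([357, 218], 0.75)] [ 0.433  -0.2287  0.2453] 0.2318
ball_center [([211, 156], 0.93)] [([198, 205], 0.9)] [0.5458 0.0124 0.2288] 0.0017
shoe [] [([203, 208], 0.67)]
solvent_bottle [([180, 251], 0.88)] [([194, 241], 0.73)] [0.4793 0.0661 0.005 ] 0.0026
rest_spot [([186, 284], 0.79)] [([229, 274], 0.85), ([356, 221], 0.25)] [ 0.3954 -0.0251  0.0059] 0.003
flux_bottle [([335, 258], 0.51)] [([311, 166], 0.73)] [ 0.6786 -0.2334 -0.0186] 0.0053
solder_reel [([374, 334], 0.63)] [([380, 243], 0.92)] [ 4.760e-01 -4.084e-01  2.000e-04] 0.0005
[[ 0.531 -0.421  0.735 -0.194]
 [-0.847 -0.277  0.453 -0.606]
 [ 0.012 -0.864 -0.504  0.653]
 [ 0.     0.     0.  
[... 178 characters left out ...]
.000e+00  1.000e+00]]
{'time_s': 1.3, 'joint_pos': array([ 1.66970051e+00,  4.01520002e-02,  8.47713536e-02,  2.59506278e-05,
       -1.61549466e+00, -3.33686381e-01]), 'qd': array([0.00014795, 0.00116409, 0.00108462, 0.00026278, 0.00097649,
       0.00022805]), 'joint_efforts': array([-1.20813369e-03, -3.67922652e+01,  3.47435260e+01,  6.93321213e+00,
       -8.91847321e-04, -1.46406332e-06]), 'position': array([0.13957332, 0.58351021, 0.23927773]), 'orientation': array([ 3.14152652e+00, -5.03621335e-05, -2.34783349e-01]), 'force': array([-0.19974611, -0.50099052, -0.8927849 ]), 'ft_torque': array([ 0.01141314,  0.00466305, -0.00103421]), 'finger_force': 0.0, 'opening': 0.08555105006190251}
```

View pics/s0.png

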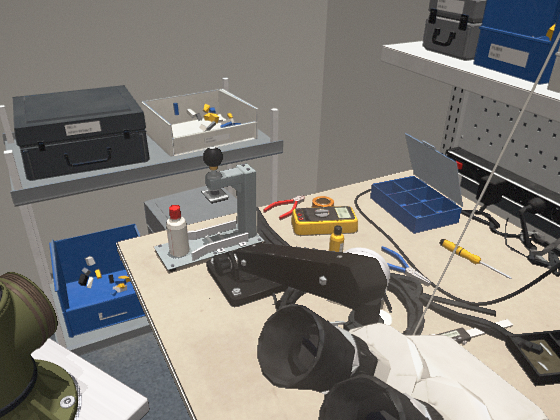

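View pics/t0.png

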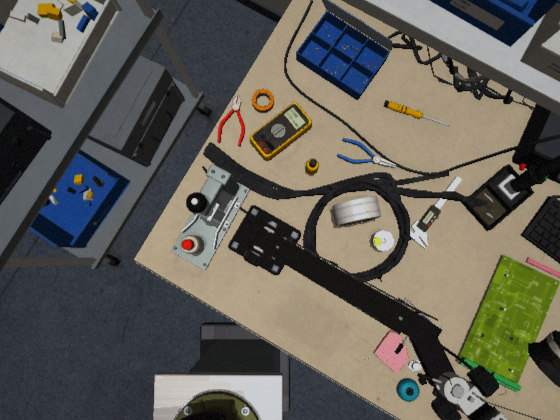

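The scene view shows the cradle (column at 245,200; ball at 212,157) and the solvent bottle at (178,232), with the transformer hidden behind the microscope. The top view shows the ball at (197,203), the bottle cap at (190,244), the transformer at (357,210) and the reel at (382,240). Next I'll overlay estimates on an enlarged crop.

Run:
```python
from h import *
b=cv2.imread("pics/t0.png")
x0,y0,s=150,140,3.3
im=cv2.resize(b[y0:y0+160,x0:x0+240],None,fx=s,fy=s,interpolation=cv2.INTER_CUBIC)
def dr(P,col):
    q=np.array([(proj("top",p)-[x0-.5,y0-.5])*s for p in P]).astype(int);cv2.polylines(im,[q],True,col,1)
th=np.radians(-25);c=np.array([.552,.0155])
R=np.array([[np.cos(th),-np.sin(th)],[np.sin(th),np.cos(th)]])
dr([np.r_[c+R@p,.012] for p in [(-.138,-.05),(.098,-.05),(.098,.05),(-.138,.05)]],(0,255,255))
dr([np.r_[c+R@p,.184] for p in [(.062,-.025),(.092,-.025),(.092,.025),(.062,.025)]],(0,255,0))
o,d=ray("top",(356/560,214/420))
g=onz("top",(356/560,214/420),.055);print(g)
for z in (.055,):
  t=np.radians(5);R=np.array([[np.cos(t),-np.sin(t)],[np.sin(t),np.cos(t)]])
  dr([np.r_[g[:2]+R@p,z] for p in [(-.025,-.055),(.025,-.055),(.025,.055),(-.025,.055)]],(0,0,255))
for x in range(0,240,20):cv2.putText(im,str(x0+x),(int(x*s),8),0,.3,(255,255,255))
for y in range(20,160,20):cv2.putText(im,str(y0+y),(0,int(y*s)),0,.3,(255,255,255))
cv2.imwrite("pics/c1.png",im)
```

```text
[ 0.5445465  -0.34038929  0.055     ]
```

View pics/c1.png

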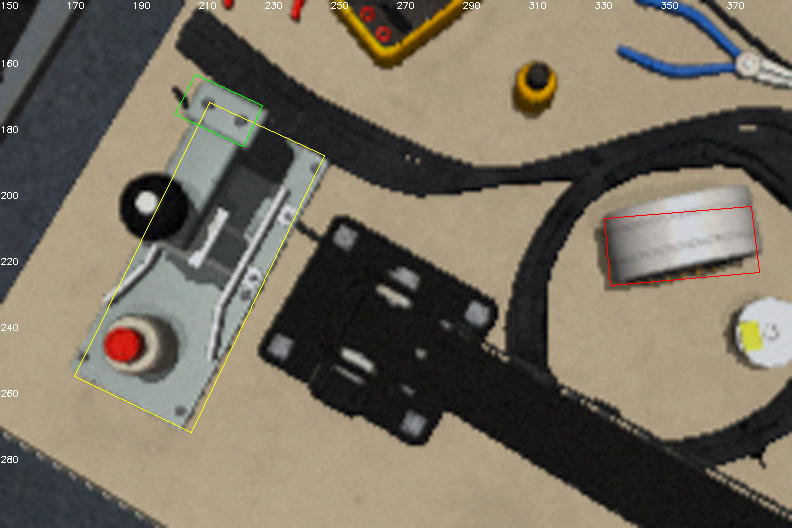

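Run:
```python
from h import *
from scipy.optimize import minimize,least_squares
from scipy.ndimage import map_coordinates
b=cv2.imread("pics/t0.png").astype(np.float32)
sat=b.max(2)-b.min(2)
# transformer: rim patch IoU
U=4;x0,y0,w,h=320,185,75,50
up=cv2.resize(b[y0:y0+h,x0:x0+w],None,fx=U,fy=U,interpolation=cv2.INTER_CUBIC)
m=((up.max(2)-up.min(2))<28)&(up.mean(2)>95)
n,l,st,_=cv2.connectedComponentsWithStats(m.astype(np.uint8));k=l[int((210-y0)*U),int((356-x0)*U)];m=(l==k)
print("mask",st[k])
cam=np.array(ctrl.get_calibration("top")["cam_to_world"])[:3,3]
def patch(p):
    c=np.array([p[0],p[1],.055]);a=np.array([np.cos(p[2]),np.sin(p[2]),0]);f=np.array([a[1],-a[0],0])
    ph=np.linspace(0,np.pi,361)
    nrm=np.outer(np.cos(ph),f)+np.outer(np.sin(ph),[0,0,1]);P=c+.055*nrm
    v=((cam-P)*nrm).sum(1)>0;P=P[v]
    Q=np.r_[P+.025*a,(P-.025*a)[::-1]]
    q=np.array([(proj("top",x)+.5-[x0,y0])*U-.5 for x in Q])
    M=np.zeros(m.shape,np.uint8);cv2.fillPoly(M,[np.round(q*16).astype(np.int32)],1,shift=4);return M>0
f=lambda p:1-(patch(p)&m).sum()/(patch(p)|m).sum()
s0=[.545,-.34,np.radians(10)]
r=minimize(f,s0,method="Nelder-Mead",options=dict(initial_simplex=[s0,[.555,-.34,.17],[.545,-.33,.17],[.545,-.34,.27]]))
print("transformer",r.x[:2],np.degrees(r.x[2]),"IoU",1-r.fun)
# deck edges
ch=b[:,:,0]-b[:,:,2];ch=cv2.GaussianBlur(ch,(0,0),.8)
def W(p,x,y,z=.012):
    return np.array([p[0]+np.cos(p[2])*x-np.sin(p[2])*y,p[1]+np.sin(p[2])*x+np.cos(p[2])*y,z])
S=[(x,-.05,0,-1) for x in np.linspace(-.13,.085,30)]+[(-.138,y,-1,0) for y in np.linspace(-.042,.042,15)]+[(x,.05,0,1) for x in np.linspace(-.13,-.07,10)]
p=np.array([.552,.0155,np.radians(-26)])
for it in range(4):
    O=[]
    for x,y,nx,ny in S:
        t=np.linspace(-.014,.014,57)
        q=np.array([proj("top",W(p,x+nx*a,y+ny*a)) for a in t])
        v=map_coordinates(ch,[q[:,1],q[:,0]],order=1);g=np.abs(np.gradient(v))
        i=g.argmax()
        O.append((x,y,nx,ny,W(p,x+nx*t[i],y+ny*t[i])))
    def res(p):
        o=[]
        for x,y,nx,ny,P in O:
            d=P[:2]-p[:2];c,s=np.cos(p[2]),np.sin(p[2]);L=np.array([c*d[0]+s*d[1],-s*d[0]+c*d[1]])
            o.append((L-[x,y])@[nx,ny])
        return np.array(o)
    r=least_squares(res,p,loss="soft_l1",f_scale=.001);p=r.x
print("cradle",p[:2],np.degrees(p[2]),"resid mm",np.round(np.median(np.abs(res(p)))*1e3,2))
print("seat",W(p,0,0),"apron",W(p,-.095,0))
# bottle: cap top in top view at z .131, ball
for n,z in(("bottlecap",.131),):
    c=(sat>110)&(b[:,:,2]>150);n_,l,st,ce=cv2.connectedComponentsWithStats(c[225:260,170:215].astype(np.uint8));i=1+st[1:,4].argmax();q=ce[i]+[170,225];print(n,q,onz("top",q/[560,420],z))
```

```text
mask [   50    44   194   112 14755]Traceback (most recent call last):
  File "<stdin>", line 23, in <module>
    res = _minimize_neldermead(fun, x0, args, callback, bounds=bounds,
                               **options)
    fsim[k] = func(sim[k])
              ~~~~^^^^^^^^
    fx = function(np.copy(x), *(wrapper_args + args))
  File "<stdin>", line 21, in <lambda>
  File "<stdin>", line 19, in patch
  File "h.py", line 16, in proj
    c=ctrl.get_calibration(cam);T=np.array(c["cam_to_world"]);q=np.array(c["intrinsics"])@(T[:3,:3].T@(np.array(p)-T[:3,3]));return q[:2]/q[2]
ValueError: time passes only in moves, steps and waits
```

```bash
python3 - <<'E'
s=open("h.py").read()
s=s.replace("def ray(","import functools\n@functools.lru_cache(None)\ndef cal(cam):\n    return ctrl.get_calibration(cam)\ndef ray(",1)
h,t=s.split("def ray(",1)
open("h.py","w").write(h+"def ray("+t.replace("ctrl.get_calibration(","cal("))
E
cat > fit.py <<'E'
from h import *
from scipy.optimize import minimize,least_squares
from scipy.ndimage import map_coordinates
b=cv2.imread("pics/t0.png").astype(np.float32)
sat=b.max(2)-b.min(2)
U=4;x0,y0,w,h=320,185,75,50
up=cv2.resize(b[y0:y0+h,x0:x0+w],None,fx=U,fy=U,interpolation=cv2.INTER_CUBIC)
m=((up.max(2)-up.min(2))<28)&(up.mean(2)>95)
n,l,st,_=cv2.connectedComponentsWithStats(m.astype(np.uint8));m=(l==l[int((210-y0)*U),int((356-x0)*U)])
cam=np.array(cal("top")["cam_to_world"])[:3,3]
def patch(p):
    c=np.array([p[0],p[1],.055]);a=np.array([np.cos(p[2]),np.sin(p[2]),0]);f=np.array([a[1],-a[0],0])
    ph=np.linspace(0,np.pi,91)
    nrm=np.outer(np.cos(ph),f)+np.outer(np.sin(ph),[0,0,1]);P=c+.055*nrm
    P=P[((cam-P)*nrm).sum(1)>0]
    Q=np.r_[P+.025*a,(P-.025*a)[::-1]]
    q=np.array([(proj("top",x)+.5-[x0,y0])*U-.5 for x in Q])
    M=np.zeros(m.shape,np.uint8);cv2.fillPoly(M,[np.round(q*16).astype(np.int32)],1,shift=4);return M>0
f=lambda p:1-(patch(p)&m).sum()/(patch(p)|m).sum()
s0=[.545,-.34,np.radians(10)]
r=minimize(f,s0,method="Nelder-Mead",options=dict(initial_simplex=[s0,[.555,-.34,.17],[.545,-.33,.17],[.545,-.34,.27]]))
print("transformer",r.x[:2],np.degrees(r.x[2]),"IoU",1-r.fun)
ch=b[:,:,0]-b[:,:,2];ch=cv2.GaussianBlur(ch,(0,0),.8)
def W(p,x,y,z=.012):
    return np.array([p[0]+np.cos(p[2])*x-np.sin(p[2])*y,p[1]+np.sin(p[2])*x+np.cos(p[2])*y,z])
S=[(x,-.05,0,-1) for x in np.linspace(-.13,.085,30)]+[(-.138,y,-1,0) for y in np.linspace(-.042,.042,15)]+[(x,.05,0,1) for x in np.linspace(-.13,-.07,10)]
p=np.array([.552,.0155,np.radians(-26)])
for it in range(4):
    O=[]
    for x,y,nx,ny in S:
        t=np.linspace(-.014,.014,57)
        q=np.array([proj("top",W(p,x+nx*a,y+ny*a)) for a in t])
        g=np.abs(np.gradient(map_coordinates(ch,[q[:,1],q[:,0]],order=1)));i=g.argmax()
        O.append((x,y,nx,ny,W(p,x+nx*t[i],y+ny*t[i])))
    def res(p):
        o=[]
        for x,y,nx,ny,P in O:
            d=P[:2]-p[:2];c,s=np.cos(p[2]),np.sin(p[2]);L=np.array([c*d[0]+s*d[1],-s*d[0]+c*d[1]])
            o.append((L-[x,y])@[nx,ny])
        return np.array(o)
    p=least_squares(res,p,loss="soft_l1",f_scale=.001).x
print("cradle",p[:2],np.degrees(p[2]),"resid mm",np.round(np.median(np.abs(res(p)))*1e3,2))
print("seat",W(p,0,0),"apron",W(p,-.095,0))
c=(sat>110)&(b[:,:,2]>150);n_,l,st,ce=cv2.connectedComponentsWithStats(c[225:260,170:215].astype(np.uint8));i=1+st[1:,4].argmax();q=ce[i]+[170,225];print("cap",q,onz("top",q/[560,420],.131))
E
python3 fit.py
```

```text
transformer [ 0.55285567 -0.34466732] 10.231065649869121 IoU 0.9258323330595742
cradle [0.55163341 0.01416314] -28.321179224526514 resid mm 0.47
seat [0.55163341 0.01416314 0.012     ] apron [0.46800472 0.05923244 0.012     ]
cap [186.32467532 243.85714286] [0.46932828 0.05590114 0.131     ]
```

```bash
cat > plan.py <<'E'
from h import *
def plan(wps,start=None):
    """wps: (x,y,z,[rpy deg],rows,opening mm); prints rows for carry_out"""
    s=ctrl.get_state()
    p,R=(np.array(s["position"]),Ro.from_euler("xyz",s["orientation"])) if start is None else (np.array(start[0]),Ro.from_euler("xyz",start[1],degrees=True))
    print("t",round(s["time_s"],2),"from",np.round(p,4),np.round(R.as_euler("xyz",degrees=True),1))
    for x,y,z,rpy,n,g in wps:
        P=np.array([x,y,z]);Q=Ro.from_euler("xyz",rpy,degrees=True);rv=(R.inv()*Q).as_rotvec()/n
        ex=[]
        for i in range(n):
            d=R.inv().apply((P-p)/(n-i))*1e3;d=np.round(d,1);a=np.round(np.degrees(rv),1)
            p=p+R.apply(d)/1e3;R=R*Ro.from_rotvec(np.radians(a));ex.append([*d,*a,g])
        print(",\n".join(",".join("%g"%v for v in e) for e in ex)+",")
    return p,R
E
python3 - <<'E'
from plan import *
d=[180,0,-28.3]
plan([(.28,.28,.239,[180,0,-20],8,85),(.471,.056,.165,d,7,85),(.471,.056,.077,d,4,85)])
a=ray("top",[196.7/560,202.4/420]);print("ball",onz("top",[196.7/560,202.4/420],.226))
for z in(.05,):print("stand base corner px340,220",onz("top",[.467,.63],.022))
E
```

```text
t 1.3 from [0.1396 0.5835 0.2393] [180.   -0.  -13.5]
25.9,32.8,0,0,-0,0.8,85,
26.4,32.5,0,0,-0,0.8,85,
26.8,32.1,0.1,0,-0,0.8,85,
27.2,31.7,0,0,-0,0.8,85,
27.7,31.3,0.1,0,-0,0.8,85,
28.1,30.9,0,0,-0,0.8,85,
28.6,30.5,0.1,0,-0,0.8,85,
28.9,30.2,0,0,-0,0.8,85,
36.5,20.8,10.6,0,-0,1.2,85,
37,20.1,10.6,0,-0,1.2,85,
37.4,19.3,10.6,0,-0,1.2,85,
37.8,18.5,10.6,0,-0,1.2,85,
38.1,17.7,10.5,0,-0,1.2,85,
38.5,16.9,10.6,0,-0,1.2,85,
38.9,16,10.5,0,-0,1.2,85,
-0,0,22,0,-0,0,85,
-0,0,22,0,-0,0,85,
-0,0,22,0,-0,0,85,
-0,0,22,0,-0,0,85,
ball [0.55188774 0.01430731 0.226     ]
stand base corner px340,220 [ 0.420897   -0.10813117  0.022     ]
```

carry_out(moves=[26,33,0,0,0,0.8,85,26,32.5,0,0,0,0.8,85,27,32,0,0,0,0.8,85,27,32,0,0,0,0.8,85,28,31,0,0,0,0.8,85,28,31,0,0,0,0.8,85,29,30.5,0,0,0,0.8,85,29,30,0,0,0,0.8,85,36.5,21,10.5,0,0,1.2,85,37,20,10.5,0,0,1.2,85,37.5,19,10.5,0,0,1.2,85,38,18.5,10.5,0,0,1.2,85,38,17.5,10.5,0,0,1.2,85,38.5,17,10.5,0,0,1.2,85,39,16,10.5,0,0,1.2,85,0,0,0,0,0,0,85])

```text
time_s: 3.3
position: [0.4722, 0.0539, 0.1644]
orientation: [3.139, 0.001, -0.497]
force: [-0.8, 0.7, -0.5]
opening: 0.085
finger_force: 0.0
```

Run:
```python
from plan import *
a=ctrl.read_camera("scene");b=ctrl.read_camera("top")
im=np.hstack([cv2.resize(a[120:300,120:300],(400,400)),cv2.resize(b[150:330,120:300],(400,400))]);cv2.imwrite("pics/c2.png",im)
d=[180,0,-28.3]
plan([(.471,.056,.077,d,4,85)])
```

```text
t 3.4 from [0.4718 0.0557 0.1658] [180.    0.  -28.3]
-0.2,0,22.2,0,0,-0,85,
-0.2,0,22.2,0,0,-0,85,
-0.2,0,22.2,0,0,-0,85,
-0.2,0.1,22.2,0,0,-0,85,
```

View pics/c2.png

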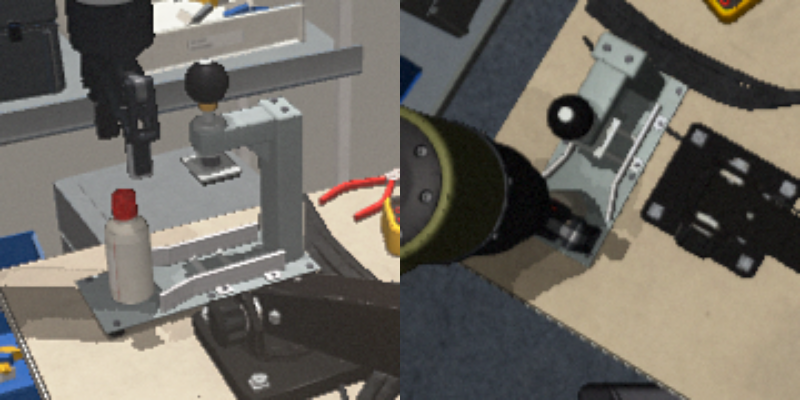

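The gripper is above the bottle. In the scene crop the fingers at (138,150) look slightly right of the cap at (124,200), so I'll check this numerically.

Run:
```python
from plan import *
print("pred cap",proj("scene",[.471,.056,.1195]),"meas 175.8,211.5", "tip pred",proj("scene",[.4718,.0557,.158]))
print("tri cap",tri([175.8/560,211.5/420],[186.8/560,244/420]))
for z in (.06,):
    print("body mid from scene at z .06", onz("scene",[178/560,(120+265*.45)/420],.06))
```

```text
pred cap [176.67086997 210.26338701] meas 175.8,211.5 tip pred [175.3958617  194.36102305]
tri cap (array([0.46959059, 0.05796963, 0.11650955]), np.float64(0.0005990861628515125))
body mid from scene at z .06 [0.45255888 0.04265927 0.06      ]
```

carry_out(moves=[-1,0,22,0,0,0,85,-1,0,22,0,0,0,85,0,0,22,0,0,0,85,0,0,22,0,0,0,85,0,0,0,0,0,0,30,0,0,0,0,0,0,30,0,0,0,0,0,0,30,0,0,0,0,0,0,30])

```text
time_s: 4.4
position: [0.4713, 0.0575, 0.08]
orientation: [-3.139, -0.003, -0.493]
force: [0.1, 1.1, 6.1]
opening: 0.041
finger_force: 60.5
```

Run:
```python
from plan import *
d=[180,0,-28.3]
s=ctrl.get_state();print(s["opening"],s["finger_force"],s["force"])
x,y,z=s["position"]
plan([(x,y,z+.05,d,2,30),(.396,-.025,.115,d,4,30),(.396,-.025,.067,d,3,30)])
```

```text
0.04099828405170235 60.529136020759324 [0.10158096 1.13596135 6.06505052]
t 4.4 from [0.4713 0.0575 0.08  ] [-179.8   -0.2  -28.2]
0.1,-0.1,-25,-0.1,-0.1,0,30,
-0,0,-25,-0.1,-0.1,0,30,
-6.8,27.1,3.8,0,0,0,30,
-6.8,27.1,3.8,0,0,0,30,
-6.8,27.1,3.7,0,0,0,30,
-6.9,27,3.8,0,0,0,30,
0,-0,16,0,0,0,30,
0,-0,16,0,0,0,30,
0.1,-0,16,0,0,0,30,
```

carry_out(moves=[0,0,-25,0,0,0,30,0,0,-25,0,0,0,30,-7,27,4,0,0,0,30,-7,27,4,0,0,0,30,-7,27,4,0,0,0,30,-7,27,4,0,0,0,30,0,0,20,0,0,0,30,0,0,18,0,0,0,30,0,0,5,0,0,0,30,0,0,2,0,0,0,30,0,0,0,0,0,0,30])

```text
time_s: 5.78
position: [0.3946, -0.0253, 0.068]
orientation: [3.141, -0.001, -0.493]
force: [-2.8, -2.5, 5.0]
opening: 0.0411
finger_force: 61.6
```

Run:
```python
from plan import *
d=[180,0,-28.3];e=[180,0,-79.8]
plan([(.395,-.025,.068,d,3,85),(.395,-.025,.14,d,3,85),(.41,-.05,.26,[180,0,-35],3,85),(.551,-.343,.24,e,8,85),(.551,-.343,.14,e,3,85)])
```

```text
t 5.78 from [ 0.3946 -0.0253  0.068 ] [ 1.799e+02 -1.000e-01 -2.820e+01]
0.1,-0.1,-0,0,-0,0,85,
0,-0.2,-0,0,-0,0,85,
0.1,-0.1,-0,0,-0,0,85,
0,0,-24,0,-0,0,85,
0,0,-24,0,-0,0,85,
0.1,0.1,-24,0,-0,0,85,
8.4,5,-40,0,-0,2.3,85,
8.6,4.7,-40,0,-0,2.3,85,
8.7,4.3,-40,0,-0,2.3,85,
35.5,19.8,2.6,0,-0,5.6,85,
37.3,16.3,2.6,0,-0,5.6,85,
38.7,12.5,2.6,0,-0,5.6,85,
39.7,8.7,2.5,0,-0,5.6,85,
40.3,4.8,2.6,0,-0,5.6,85,
40.6,0.8,2.5,0,-0,5.6,85,
40.5,-3.1,2.6,0,-0,5.6,85,
40.1,-7.1,2.5,0,-0,5.6,85,
-0.1,0,33.3,-0,-0,-0,85,
-0,0,33.4,-0,-0,-0,85,
-0.1,0,33.3,-0,-0,-0,85,
```

carry_out(moves=[0,0,0,0,0,0,85,0,0,0,0,0,0,85,0,0,0,0,0,0,85,0,0,-24,0,0,0,85,0,0,-24,0,0,0,85,0,0,-24,0,0,0,85,8.5,5,-40,0,0,2.3,85,8.5,4.5,-40,0,0,2.3,85,8.5,4.5,-40,0,0,2.3,85,35.5,20,2.5,0,0,5.6,85,37.5,16,2.5,0,0,5.6,85,38.5,12.5,2.5,0,0,5.6,85,39.5,8.5,2.5,0,0,5.6,85,40.5,5,2.5,0,0,5.6,85,40.5,1,2.5,0,0,5.6,85,40.5,-3,2.5,0,0,5.6,85,40,-7,2.5,0,0,5.6,85,0,0,33,0,0,0,85,0,0,33,0,0,0,85,0,0,12,0,0,0,85])

```text
time_s: 8.28
position: [0.5489, -0.3425, 0.1579]
orientation: [3.138, 0.002, -1.396]
force: [-0.7, -0.5, -0.3]
opening: 0.0852
finger_force: 0.0
```

Run:
```python
from plan import *
a=ctrl.read_camera("scene");b=ctrl.read_camera("top")
im=np.hstack([cv2.resize(a[200:320,100:240],(400,343)),cv2.resize(b[150:300,290:440],(400,400))[:343]]);cv2.imwrite("pics/c3.png",im)
for n in ["solvent_bottle"]:
    r=ctrl.place_of("scene",n);t=ctrl.place_of("top",n);print(n,[k["score"] for k in r+t],tri(r[0]["xy"],t[0]["xy"]) if r and t else 0)
e=[180,0,-79.8]
plan([(.551,-.343,.066,e,4,85)])
```

```text
solvent_bottle [0.61, 0.56] 0
t 8.47 from [ 0.5501 -0.3432  0.1625] [-1.799e+02 -1.000e-01 -7.990e+01]
-0,-0.2,24.1,-0,-0,-0,85,
-0.1,-0.2,24.1,-0,-0,-0,85,
-0,-0.2,24.1,-0,-0,-0,85,
-0.1,-0.1,24.2,-0,-0,-0,85,
```

View pics/c3.png

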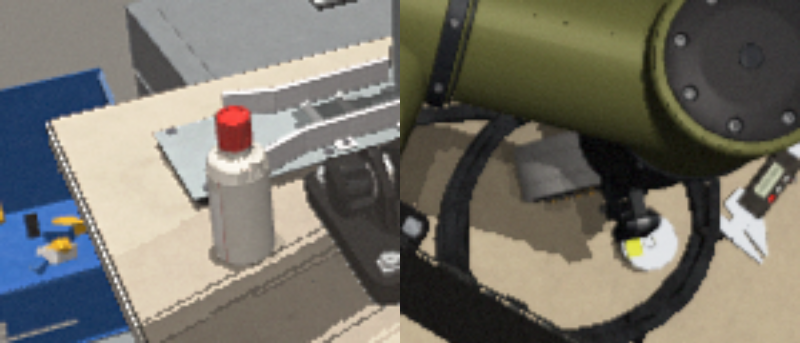

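The bottle stands upright on the bench. The top view shows a finger near crop (632,215); I'll check the alignment numerically.

Run:
```python
from plan import *
s=ctrl.get_state();R=Ro.from_euler("xyz",s["orientation"]);p=s["position"]
for q in ([0,.05,-.01],[0,-.05,-.01],[0,0.05,-.04],[0,0,0]):
    w=p+R.apply(q);u=proj("top",w);print(np.round(w,3),u,"crop",400+(u[0]-290)*2.667,(u[1]-150)*2.667)
for z in (.055,.11):
  for c in ([.549,-.343,z],): print("can",proj("top",c))
```

```text
[ 0.501 -0.352  0.172] [370.42895955 228.82713167] crop 614.5040351199143 210.2319601647529
[ 0.599 -0.334  0.173] [361.42439002 183.80095717] crop 590.4888481770821 90.1471527834735
[ 0.501 -0.352  0.202] [373.19244541 227.94768811] crop 621.8742519110762 207.8864842023169
[ 0.55  -0.343  0.162] [365.07092579 206.69787711] crop 600.2141590758365 151.21323825837646
can [357.03694048 212.186903  ]
can [360.89896027 209.77713681]
```

carry_out(moves=[0,0,24,0,0,0,85,0,0,24,0,0,0,85,0,0,24,0,0,0,85,0,0,24,0,0,0,85,0,0,0,0,0,0,85,0,0,0,0,0,0,65,0,0,0,0,0,0,55,0,0,0,0,0,0,40,0,0,0,0,0,0,40,0,0,0,0,0,0,40])

```text
time_s: 9.72
position: [0.5508, -0.3433, 0.0671]
orientation: [-3.139, -0.002, -1.395]
force: [0.8, 0.4, 6.6]
opening: 0.0494
finger_force: 61.9
```

Run:
```python
from plan import *
s=ctrl.get_state();print(s["opening"],s["finger_force"],s["force"],s["ft_torque"],s["position"])
```

```text
0.04941556200302522 61.89491271972656 [0.79677482 0.41683817 6.5587682 ] [ 0.41444126 -0.10128128 -0.08526325] [ 0.55077357 -0.34331456  0.06713429]
```

Run:
```python
from plan import *
e=[180,0,-79.8];d=[180,0,-28.3]
plan([(.551,-.343,.247,e,5,40),(.50,-.16,.255,[180,0,-56],6,40),(.465,-.02,.25,[180,0,-33],5,40),(.4636,.0616,.25,d,3,40)])
```

```text
t 9.72 from [ 0.5508 -0.3433  0.0671] [-1.798e+02 -1.000e-01 -7.990e+01]
0,-0.2,-36,-0,-0,-0,40,
0,-0.1,-36,-0,-0,-0,40,
0,-0.2,-36,-0,-0,-0,40,
0.1,-0.1,-35.9,-0,-0,-0,40,
0,-0.2,-36,-0,-0,-0,40,
-31.5,3,-1.4,-0,-0,-4,40,
-31.6,0.8,-1.4,-0,-0,-4,40,
-31.6,-1.4,-1.4,-0,-0,-4,40,
-31.5,-3.6,-1.4,-0,-0,-4,40,
-31.1,-5.7,-1.4,-0,-0,-4,40,
-30.7,-7.9,-1.4,-0,-0,-4,40,
-27.1,-9.9,0.9,-0,-0,-4.6,40,
-26.2,-12,0.9,-0,-0,-4.6,40,
-25.2,-14.1,0.9,-0,-0,-4.6,40,
-24,-16.1,1,-0,-0,-4.6,40,
-22.6,-17.9,0.9,-0,-0,-4.6,40,
-15.2,-22.6,-0,-0,-0.1,-1.5,40,
-14.6,-23,-0,-0,-0.1,-1.5,40,
-14,-23.3,-0.1,-0,-0.1,-1.5,40,
```

carry_out(moves=[0,0,-20,0,0,0,40,0,0,-36,0,0,0,40,0,0,-36,0,0,0,40,0,0,-36,0,0,0,40,0,0,-36,0,0,0,40,-31.5,3,-4,0,0,-4,40,-31.5,1,-4,0,0,-4,40,-31.5,-1.5,-4,0,0,-4,40,-31.5,-3.5,-4,0,0,-4,40,-31,-5.5,-4,0,0,-4,40,-30.5,-8,-4,0,0,-4,40,-27,-10,1,0,0,-4.6,40,-26,-12,1,0,0,-4.6,40,-25,-14,1,0,0,-4.6,40,-24,-16,1,0,0,-4.6,40,-22.5,-18,1,0,0,-4.6,40,-15,-22.5,0,0,0,-1.5,40,-14.5,-23,0,0,0,-1.5,40,-14,-23.5,0,0,0,-1.5,40,0,0,0,0,0,0,40])

```text
time_s: 12.22
position: [0.462, 0.062, 0.2467]
orientation: [3.14, 0.003, -0.494]
force: [-0.5, -1.3, -7.6]
opening: 0.0488
finger_force: 64.3
```

Run:
```python
from plan import *
a=ctrl.read_camera("scene");b=ctrl.read_camera("top")
im=np.hstack([cv2.resize(a[120:300,100:280],(400,400)),cv2.resize(b[150:330,120:300],(400,400))]);cv2.imwrite("pics/c4.png",im)
s=ctrl.get_state();print(s["opening"],s["finger_force"],s["force"],s["ft_torque"],s["position"])
plan([(.4636,.0616,.08,[180,0,-28.3],6,40)])
for q in ([.4636,.0616,.25-.067+.055],): print("can centre px",proj("scene",q),proj("top",q))
```

```text
0.04900829212852686 64.30708408355713 [ 0.18826212 -0.05877389 -8.06556963] [-0.07492766 -0.0369698   0.01847859] [0.46236926 0.0605575  0.24725326]
t 12.32 from [0.4624 0.0606 0.2473] [ 1.799e+02  1.000e-01 -2.840e+01]
0.1,-0.3,27.9,0,0,-0,40,
0.1,-0.3,27.9,0,0,-0,40,
0.2,-0.3,27.9,0,0,-0,40,
0.1,-0.3,27.8,0,0,-0,40,
0.2,-0.3,27.9,0,0,-0,40,
0.1,-0.2,27.8,0,0,-0,40,
can centre px [166.81620403 160.32776345] [170.98809881 245.2240246 ]
```

View pics/c4.png

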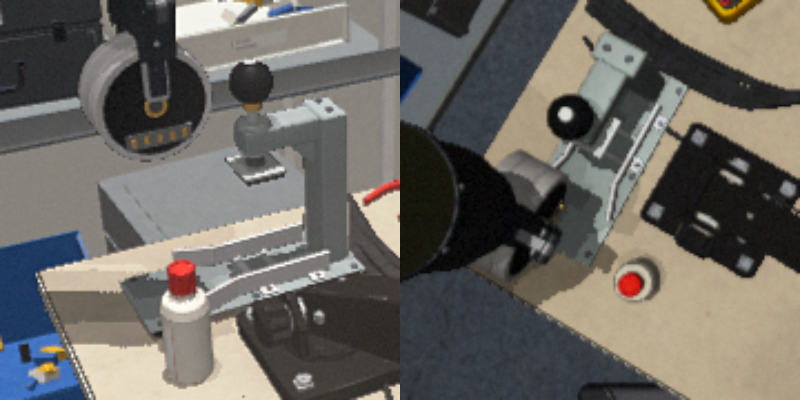

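carry_out(moves=[0,0,28,0,0,0,40,0,0,28,0,0,0,40,0,0,28,0,0,0,40,0,0,28,0,0,0,40,0,0,28,0,0,0,40,0,0,14,0,0,0,40,0,0,7,0,0,0,40,0,0,3,0,0,0,40,0,0,2,0,0,0,40,0,0,0,0,0,0,40])

```text
time_s: 13.58
position: [0.4633, 0.0607, 0.0823]
orientation: [-3.141, -0.001, -0.497]
force: [0.4, -0.2, -6.7]
opening: 0.0492
finger_force: 64.3
```

carry_out(moves=[0,0,1.5,0,0,0,40,0,0,1,0,0,0,40,0,0,0.8,0,0,0,40,0,0,0,0,0,0,40])

```text
time_s: 14.08
position: [0.4632, 0.0606, 0.0792]
orientation: [-3.141, -0.001, -0.496]
force: [-1.6, 0.3, -3.2]
opening: 0.0493
finger_force: 64.9
```

carry_out(moves=[0,0,0.6,0,0,0,40,0,0,0,0,0,0,40,0,0,0,0,0,0,55,0,0,0,0,0,0,70,0,0,0,0,0,0,85,0,0,0,0,0,0,85,0,0,0,0,0,0,85,0,0,-15,0,0,0,85,0,0,-30,0,0,0,85,0,0,-40,0,0,0,85,0,0,-20,0,0,0,85])

```text
time_s: 15.45
position: [0.4639, 0.0608, 0.1864]
orientation: [-3.139, -0.003, -0.497]
force: [-0.2, 0.3, -0.4]
opening: 0.085
finger_force: 0.0
```

Run:
```python
from plan import *
a=ctrl.read_camera("scene");b=ctrl.read_camera("top")
im=np.hstack([cv2.resize(a[120:300,100:280],(400,400)),cv2.resize(b[150:330,120:300],(400,400))]);cv2.imwrite("pics/c5.png",im)
r=ctrl.place_of("scene","transformer");t=ctrl.place_of("top","transformer")
print(r[:1],t[:1],tri(r[0]["xy"],t[0]["xy"]) if r and t else 0)
s=ctrl.get_state();print(s["position"],s["joint_pos"])
```

```text
[{'xy': [0.3075, 0.5543], 'score': 0.65}] [{'xy': [0.3393, 0.589], 'score': 0.62}] (array([0.46139338, 0.06414606, 0.06410291]), np.float64(0.004156010977218137))
[0.46275309 0.06077158 0.18233539] [ 5.64615426e-01 -3.24900510e-01 -3.45962609e-01 -6.62621793e-04
 -1.55024048e+00  5.09609904e-01]
```

View pics/c5.png

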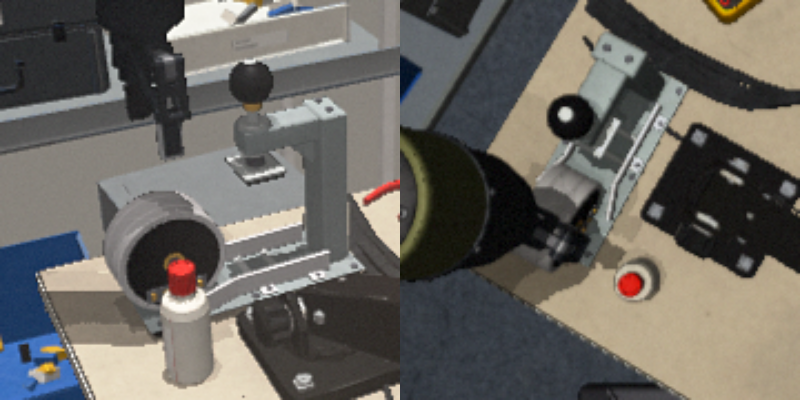

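```bash
cat >> plan.py <<'E'
C0=np.array([.5516,.0142]);TH=np.radians(-28.3)
def cr(x,y=0):
    c,s=np.cos(TH),np.sin(TH);return C0+[c*x-s*y,s*x+c*y]
def tocr(p):
    d=np.array(p[:2])-C0;c,s=np.cos(TH),np.sin(TH);return np.array([c*d[0]+s*d[1],-s*d[0]+c*d[1]])*1e3
def tilt(a,yaw=-28.3):
    return (Ro.from_euler("xyz",[180,0,yaw],degrees=True)*Ro.from_rotvec([0,np.radians(a),0])).as_euler("xyz",degrees=True)
E
python3 - <<'E'
from plan import *
d=[180,0,-28.3];a=cr(-.186)
plan([(*cr(-.12),.2,d,2,85),(*a,.16,tilt(12),3,15),(*a,.054,tilt(12),4,15)])
E
```

```text
t 15.65 from [0.4628 0.0608 0.1823] [180.    0.  -28.5]
-9.9,-0.5,-8.8,0,0,-0.1,85,
-9.8,-0.6,-8.8,0,0,-0.1,85,
-22,-0,13.3,0,4,0,15,
-22.9,-0,11.8,0,4,0,15,
-23.6,-0,10.2,0,4,0,15,
-5.5,-0,25.9,-0,0,0,15,
-5.5,-0,25.9,-0,0,0,15,
-5.5,-0,25.9,-0,0,0,15,
-5.4,-0.1,26,-0,0,0,15,
```

carry_out(moves=[-10,-0.5,-9,0,0,0,85,-10,-0.5,-9,0,0,0,85,-22,0,13,0,4,0,60,-23,0,12,0,4,0,40,-24,0,10,0,4,0,15,0,0,0,0,0,0,15,-5.5,0,26,0,0,0,15,-5.5,0,26,0,0,0,15,-5.5,0,26,0,0,0,15,-5.5,0,26,0,0,0,15,0,0,0,0,0,0,15])

```text
time_s: 17.02
position: [0.3871, 0.1017, 0.0538]
orientation: [3.139, -0.208, -0.497]
force: [-0.8, 0.4, 1.2]
opening: 0.015
finger_force: 0.0
```

Run:
```python
from plan import *
s=ctrl.get_state();print(s["opening"],s["force"],np.degrees(s["orientation"]),tocr(s["position"]),s["position"])
plan([(*cr(-.105),.053,tilt(12),16,15)])
```

```text
0.014969199982553348 [-0.80287128  0.3943167   1.15437725] [179.83541606 -11.93557002 -28.47670427] [-186.35384385   -0.91620257] [0.3870853  0.10174146 0.053849  ]
t 17.02 from [0.3871 0.1017 0.0538] [179.8 -11.9 -28.5]
5,-0.1,1.1,0,0,-0,15,
5,-0.1,1.1,0,0,-0,15,
5,-0.1,1.1,0,0,-0,15,
5,-0.1,1.1,0,0,-0,15,
5,-0.1,1.1,0,0,-0,15,
4.9,-0.1,1.1,0,0,-0,15,
5,-0.1,1.1,0,0,-0,15,
4.9,-0.1,1.1,0,0,-0,15,
5,-0.1,1.1,0,0,-0,15,
4.9,-0,1.1,0,0,-0,15,
5,-0.1,1.1,0,0,-0,15,
4.9,-0,1.1,0,0,-0,15,
5,-0.1,1.1,0,0,-0,15,
4.9,-0,1.1,0,0,-0,15,
5,-0.1,1.1,0,0,-0,15,
4.9,-0,1.2,0,0,-0,15,
```

carry_out(moves=[5,-0.1,1.1,0,0,0,15,5,-0.1,1.1,0,0,0,15,5,-0.1,1.1,0,0,0,15,5,-0.1,1.1,0,0,0,15,5,-0.1,1.1,0,0,0,15,5,-0.1,1.1,0,0,0,15,5,-0.1,1.1,0,0,0,15,5,0,1.1,0,0,0,15,5,0,1.1,0,0,0,15,5,0,1.1,0,0,0,15,5,0,1.1,0,0,0,15,4.5,0,1,0,0,0,15,4,0,0.9,0,0,0,15,3,0,0.6,0,0,0,15,0,0,0,0,0,0,15])

```text
time_s: 18.9
position: [0.4478, 0.0707, 0.0543]
orientation: [3.141, -0.209, -0.497]
force: [0.5, -0.1, -0.3]
opening: 0.0152
finger_force: 0.0
```

Run:
```python
from plan import *
a=ctrl.read_camera("scene");b=ctrl.read_camera("top")
im=np.hstack([cv2.resize(a[120:300,100:280],(400,400)),cv2.resize(b[150:330,120:300],(400,400))]);cv2.imwrite("pics/c6.png",im)
s=ctrl.get_state();print(s["force"],tocr(s["position"]),s["position"])
```

```text
[ 0.51588631  0.37958054 -0.00945959] [-118.31552893    0.57207374] [0.44769707 0.0707957  0.05429863]
```

View pics/c6.png

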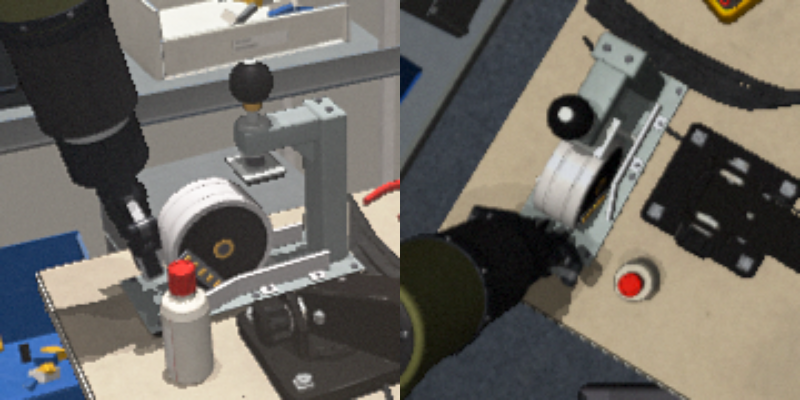

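carry_out(moves=[3,0,0.6,0,0,0,15,3,0,0.6,0,0,0,15,3,0,0.6,0,0,0,15,2.5,0,0.5,0,0,0,15,2,0,0.4,0,0,0,15,2.8,0,-0.7,0,0,0,15,2.8,0,-0.7,0,0,0,15,2.8,0,-0.7,0,0,0,15,2.8,0,-0.7,0,0,0,15,2.8,0,-0.7,0,0,0,15,2.8,0,-0.7,0,0,0,15])

```text
time_s: 20.38
position: [0.4734, 0.0573, 0.0624]
orientation: [-3.141, -0.209, -0.496]
force: [-3.9, 1.9, 2.4]
opening: 0.0148
finger_force: 2.0
```

Run:
```python
from plan import *
s=ctrl.get_state();print(s["force"],tocr(s["position"]),s["position"])
```

```text
[-3.87236439  1.94558353  2.38932137] [-89.25703999   0.89725174] [0.47343657 0.05730572 0.0623984 ]
```

carry_out(moves=[2.2,0,-0.6,0,0,0,15,2.2,0,-0.6,0,0,0,15,2.2,0,-0.6,0,0,0,15,2.2,0,-0.6,0,0,0,15,1.5,0,0,0,0,0,15,0,0,0,0,0,0,15])

```text
time_s: 21.12
position: [0.482, 0.0521, 0.0665]
orientation: [3.141, -0.21, -0.497]
force: [0.2, -0.2, -0.0]
opening: 0.015
finger_force: 0.0
```

Run:
```python
from plan import *
s=ctrl.get_state();print(s["force"],tocr(s["position"]),s["position"])
a=ctrl.read_camera("scene");b=ctrl.read_camera("top")
im=np.hstack([cv2.resize(a[120:300,100:280],(400,400)),cv2.resize(b[150:330,120:300],(400,400))]);cv2.imwrite("pics/c7.png",im)
```

```text
[ 0.22774597 -0.16820631 -0.04977439] [-79.25328066   0.4029071 ] [0.48201029 0.0521278  0.06653444]
```

View pics/c7.png

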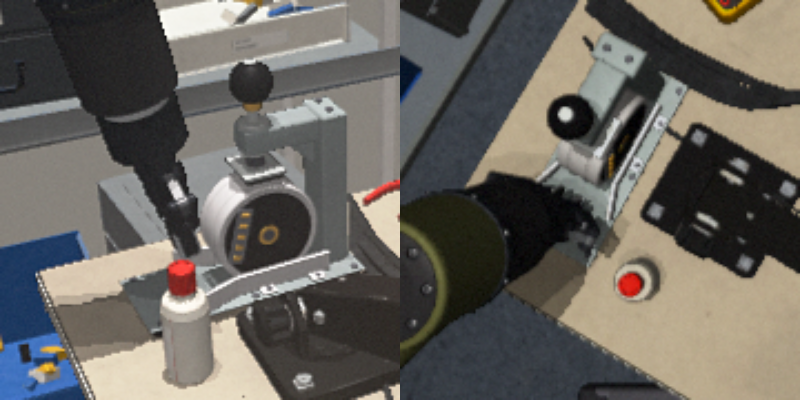

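The can now lies under the shoe, face centre at crop (268,235), i.e. pixel (220.6,225.8). I'll check that against the seat and plan the retreat and the knob approach.

Run:
```python
from plan import *
for x in(-.01,0,.01):print(x,proj("scene",[*cr(x,-.025),.069]))
s=ctrl.get_state()
b=cr(0)
A=tilt(12)
d=[180,0,-28.3]
plan([(*cr(-.13),.09,A,2,15),(*cr(-.15),.2,d,3,60),(*cr(-.13),.31,d,3,85)])
```

```text
-0.01 [216.91275479 225.83067403]
0 [221.02068331 224.704647  ]
0.01 [225.09657501 223.58740161]
t 21.23 from [0.4819 0.0522 0.0665] [180.  -12.  -28.5]
-22.3,0.3,-16.8,0,-0,-0.1,15,
-22.3,0.2,-16.7,0,-0,-0.1,15,
1.1,0,-37.3,0,-4,0,60,
-1.5,0.1,-37.2,0,-4,0,60,
-4.1,0,-37,0,-4,0,60,
6.7,0,-36.7,0,-0,0,85,
6.6,0.1,-36.7,0,-0,0,85,
6.7,0,-36.6,0,-0,0,85,
```

Run:
```python
from plan import *
plan([(.5518,.0143,.29,[180,0,95.5],12,85),(.5518,.0143,.215,[180,0,95.5],4,85)],start=([*cr(-.13),.31],[180,0,-28.3]))
```

```text
t 21.23 from [0.4371 0.0758 0.31  ] [180.    0.  -28.3]
10.8,-0,1.7,0,0,-10.3,85,
10.7,1.9,1.7,0,0,-10.3,85,
10.2,3.8,1.7,0,0,-10.3,85,
9.3,5.6,1.7,0,0,-10.3,85,
8.2,7.1,1.7,0,0,-10.3,85,
6.8,8.5,1.6,0,0,-10.3,85,
5.1,9.5,1.7,0,0,-10.3,85,
3.3,10.3,1.6,0,0,-10.3,85,
1.5,10.8,1.7,0,0,-10.3,85,
-0.5,10.8,1.6,0,0,-10.3,85,
-2.4,10.6,1.7,0,0,-10.3,85,
-4.3,9.9,1.6,0,0,-10.3,85,
-0,0,18.8,-0,0,-0,85,
-0,0,18.7,-0,0,-0,85,
-0,0,18.8,-0,0,-0,85,
-0,0,18.7,-0,0,-0,85,
```

carry_out(moves=[-22,0,-17,0,0,0,15,-22,0,-17,0,0,0,15,1,0,-37,0,-4,0,60,-1.5,0,-37,0,-4,0,60,-4,0,-37,0,-4,0,60,6.5,0,-37,0,0,0,85,6.5,0,-37,0,0,0,85,6.5,0,-37,0,0,0,85,0,0,0,0,0,0,85])

```text
time_s: 22.35
position: [0.4385, 0.0763, 0.3141]
orientation: [-3.138, -0.003, -0.497]
force: [0.8, 0.6, -0.5]
opening: 0.085
finger_force: 0.0
```

carry_out(moves=[11,0,1.5,0,0,-10.3,85,10.5,2,1.5,0,0,-10.3,85,10,4,1.5,0,0,-10.3,85,9.5,5.5,1.5,0,0,-10.3,85,8,7,1.5,0,0,-10.3,85,7,8.5,1.5,0,0,-10.3,85,5,9.5,1.5,0,0,-10.3,85,3.5,10.5,1.5,0,0,-10.3,85,1.5,11,1.5,0,0,-10.3,85,-0.5,11,1.5,0,0,-10.3,85,-2.5,10.5,1.5,0,0,-10.3,85,-4.5,10,1.5,0,0,-10.3,85,0,0,0,0,0,0,85])

```text
time_s: 23.98
position: [0.5523, 0.0139, 0.2917]
orientation: [-3.139, 0.0, 1.658]
force: [-0.6, 0.8, -0.1]
opening: 0.0851
finger_force: 0.0
```

Run:
```python
from plan import *
s=ctrl.get_state();print(s["ft_torque"],s["force"],s["joint_pos"])
plan([(.5518,.0143,.215,[180,0,95.5],4,85)])
```

```text
[0.01963167 0.01610631 0.04071046] [-0.57475641  0.78226824 -0.06452279] [ 3.88560770e-01 -7.19113577e-02  6.97084985e-02 -2.69284146e-04
 -1.71471989e+00  2.84062396e+00]
t 23.98 from [0.5523 0.0139 0.2917] [-179.9    0.    95. ]
0.1,-0.1,19.2,-0,0,-0.1,85,
0.1,-0.1,19.2,-0,0,-0.1,85,
0.2,-0,19.2,-0,0,-0.1,85,
0.1,-0.1,19.1,-0,0,-0.1,85,
```

carry_out(moves=[0,0,19,0,0,0,85,0,0,19,0,0,0,85,0,0,19,0,0,0,85,0,0,19,0,0,0,85,0,0,0,0,0,0,70,0,0,0,0,0,0,50,0,0,0,0,0,0,30,0,0,0,0,0,0,30,0,0,0,0,0,0,30])

```text
time_s: 25.1
position: [0.5525, 0.0138, 0.2186]
orientation: [3.14, 0.0, 1.661]
force: [-3.3, 1.3, 5.5]
opening: 0.0406
finger_force: 60.1
```

Run:
```python
from plan import *
s=ctrl.get_state();print(s["ft_torque"],s["force"],s["joint_pos"][5],s["position"])
```

```text
[ 0.21854948  1.34566633 -0.00757273] [-3.33995723  1.34745126  5.46794887] 2.8424376597718584 [0.55251993 0.01384417 0.2186251 ]
```

carry_out(moves=[0,0,0.35,0,0,10.5,30,0,0,0.35,0,0,10.5,30,0,0,0.35,0,0,10.5,30,0,0,0.35,0,0,10.5,30,0,0,0.35,0,0,10.5,30])

```text
time_s: 25.72
position: [0.5518, 0.0141, 0.2168]
orientation: [-3.141, 0.0, 0.739]
force: [-8.5, 2.6, 7.9]
opening: 0.0399
finger_force: 60.4
```

```bash
cat > q.py <<'E'
from plan import *
s=ctrl.get_state();print(round(s["time_s"],2),s["ft_torque"],s["force"],"j6",s["joint_pos"][5],"yaw",s["orientation"][2],s["position"],s["opening"])
E
python3 q.py
```

```text
25.73 [0.77395759 2.73787229 0.13661443] [-8.46871758  2.63704388  7.92568082] j6 1.9203779003206356 yaw 0.7389127591690134 [0.55176992 0.01408447 0.21683738] 0.039906747129544395
```

carry_out(moves=[-0.7,-0.7,0.35,0,0,10.5,30,0,0,0.35,0,0,10.5,30,0,0,0.35,0,0,10.5,30,0,0,0.35,0,0,10.5,30,0,0,0.35,0,0,10.5,30])

```text
time_s: 26.35
position: [0.5513, 0.0149, 0.2151]
orientation: [-3.14, -0.001, -0.177]
force: [-6.1, 4.7, 7.0]
opening: 0.0403
finger_force: 60.4
```

```bash
python3 q.py
```

```text
26.35 [1.54138692 2.02327299 0.14769012] [-6.08325984  4.67645199  6.96668181] j6 1.0032780193366257 yaw -0.17679333417611032 [0.5512877  0.01493274 0.21509094] 0.04031701913000098
```

carry_out(moves=[0,0,0.35,0,0,10.5,30,0,0,0.35,0,0,10.5,30])

```text
time_s: 26.6
position: [0.5514, 0.0153, 0.2144]
orientation: [-3.139, -0.0, -0.543]
force: [-5.4, 5.6, 6.8]
opening: 0.0406
finger_force: 60.4
```

```bash
python3 q.py
```

```text
26.6 [1.93447154 1.95841908 0.18725334] [-5.39289049  5.5644549   6.78279927] j6 0.6367155754241896 yaw -0.5430816014903768 [0.55139282 0.01527202 0.21439545] 0.040648517397579784
```

carry_out(moves=[0,0,0.35,0,0,10.5,30,0,0,0.35,0,0,10.5,30])

```text
time_s: 26.85
position: [0.5516, 0.0155, 0.2137]
orientation: [-3.139, 0.001, -0.909]
force: [-4.2, 6.0, 6.7]
opening: 0.0404
finger_force: 60.4
```

```bash
python3 q.py
```

```text
26.85 [2.13955332 1.63897758 0.12962102] [-4.16363358  5.96574368  6.74723867] j6 0.27020462174645854 yaw -0.9094037205775858 [0.55158135 0.0155439  0.21367986] 0.04043314291587962
```

carry_out(moves=[0,0,0.35,0,0,10.5,30,0,0,0.35,0,0,10.5,30])

```text
time_s: 27.1
position: [0.5519, 0.0157, 0.213]
orientation: [-3.138, 0.002, -1.276]
force: [-3.5, 7.0, 5.8]
opening: 0.0405
finger_force: 60.4
```

```bash
python3 q.py
```

```text
27.1 [2.31857236 1.19120757 0.13524161] [-3.46864556  6.95458802  5.75717055] j6 -0.09630183615860989 yaw -1.275838556132076 [0.55187912 0.01572704 0.21299272] 0.04050823971210656
```

carry_out(moves=[-1,0,0.35,0,0,10.5,30,0,0,0.35,0,0,10.5,30])

```text
time_s: 27.35
position: [0.5521, 0.0161, 0.2123]
orientation: [-3.138, 0.002, -1.643]
force: [0.4, 4.7, 4.4]
opening: 0.0403
finger_force: 60.3
```

```bash
python3 q.py
```

```text
27.35 [1.31329437 0.06878709 0.14776419] [0.41523032 4.69704757 4.41337026] j6 -0.4647266640891658 yaw -1.6429075739796093 [0.55210034 0.01607032 0.21234677] 0.04031704135216747
```

carry_out(moves=[0,0,0.35,0,0,10.5,30,0,0,0.35,0,0,10.5,30])

```text
time_s: 27.6
position: [0.5525, 0.016, 0.2117]
orientation: [-3.138, 0.004, -2.01]
force: [2.2, 3.5, 3.3]
opening: 0.0405
finger_force: 60.2
```

```bash
python3 q.py
python3 - <<'E'
from plan import *
a=ctrl.read_camera("scene");cv2.imwrite("pics/c8.png",cv2.resize(a[150:250,170:290],(720,600),interpolation=cv2.INTER_CUBIC))
E
```

```text
27.6 [ 1.15711466 -0.54849225  0.11934831] [2.16901409 3.46624138 3.31120637] j6 -0.8312354146255089 yaw -2.0095846691098727 [0.5524601  0.01604444 0.21170765] 0.04046551143747477
```

View pics/c8.png

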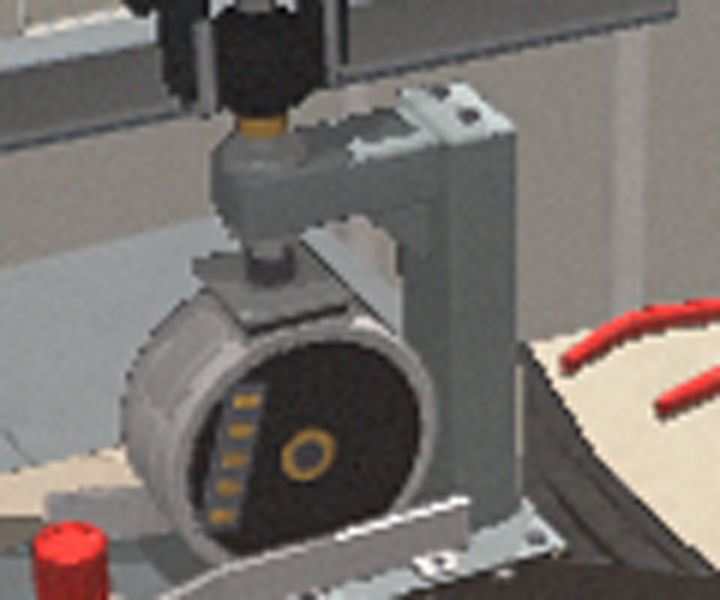

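The shoe at crop (280,310) is just at or above the rim top, the can is seated, and the terminals face the stand side. Torque still reads free, so I'll keep turning.

carry_out(moves=[0,0,0.35,0,0,10.5,30,0,0,0.35,0,0,10.5,30])

```text
time_s: 27.9
position: [0.5527, 0.0159, 0.211]
orientation: [-3.139, 0.005, -2.373]
force: [4.0, 3.0, 5.4]
opening: 0.0407
finger_force: 60.2
```

```bash
python3 q.py
```

```text
27.9 [ 1.04868334 -1.2295161   0.19706205] [3.96559695 2.98233266 5.40434032] j6 -1.1946550808957428 yaw -2.3732068399070223 [0.55272427 0.01585092 0.21102399] 0.040658568741683436
```

carry_out(moves=[0,0,0.35,0,0,10.5,30,0,0,0.35,0,0,10.5,30])

```text
time_s: 28.15
position: [0.5529, 0.0155, 0.2104]
orientation: [-3.141, 0.006, -2.74]
force: [5.1, 2.2, 3.4]
opening: 0.0404
finger_force: 60.2
```

```bash
python3 q.py;  python3 - <<'E'
from plan import *
a=cv2.imread("pics/s0.png");b=cv2.imread("pics/s0.png")
# ball circle fit in s0
g=cv2.cvtColor(a,cv2.COLOR_BGR2GRAY).astype(np.float32);u=cv2.resize(g[140:175,195:230],None,fx=8,fy=8,interpolation=cv2.INTER_CUBIC)
m=(u<70).astype(np.uint8);n,l,st,ce=cv2.connectedComponentsWithStats(m);i=l[18*8-70:18*8+20,16*8-30:16*8+30].max();i=1+st[1:,4].argmax()
c=max(cv2.findContours((l==i).astype(np.uint8),cv2.RETR_EXTERNAL,cv2.CHAIN_APPROX_NONE)[0],key=len)[:,0,:]
(x,y),r=cv2.minEnclosingCircle(c);print("ball",(x+.5)/8-.5+195,(y+.5)/8-.5+140,r/8,st[i]/8)
for th in(.2,1.1,2.0):print(th,proj("scene",[.5518,.0143,.228-.00191*th]))
E
```

```text
28.15 [ 0.63970853 -1.62130149  0.15444505] [5.14877371 2.19332234 3.43945688] j6 -1.5611827162148368 yaw -2.7400432775540935 [0.55292477 0.01554021 0.2103963 ] 0.04044821635629553
ball 212.58313369750977 157.78089141845703 11.165672302246094 [   7.875    8.125   20.375   20.5   2392.   ]
0.2 [212.87613824 155.57230747]
1.1 [212.91894116 156.3184077 ]
2.0 [212.96167313 157.06327126]
```

carry_out(moves=[0,0,0,0,0,0,60,0,0,0,0,0,0,85,0,0,0,0,0,0,85,0,0,-20,0,0,0,85,0,0,-25,0,0,0,85,0,0,-20,0,0,0,40,0,0,0,0,0,0,0,0,0,0,0,0,0,0,0,0,0,0,0,0,0])

```text
time_s: 29.28
position: [0.5509, 0.0149, 0.2729]
orientation: [3.141, -0.001, -2.737]
force: [0.3, 0.3, -0.8]
opening: 0.0116
finger_force: 0.0
```

```bash
python3 q.py
python3 - <<'E'
from plan import *
y=ctrl.get_state()["orientation"][2]
plan([(.5518,.0143,.251,[180,0,np.degrees(y)],2,0)])
a=ctrl.read_camera("scene");cv2.imwrite("pics/s9.png",a)
r=ctrl.place_of("scene","ball_center")
print([ (np.array(k["xy"])*[560,420],k["score"]) for k in r])
E
```

```text
29.27 [ 0.02195973  0.00508697 -0.0328079 ] [ 0.32939418  0.32611495 -0.76802801] j6 -1.5582041168201088 yaw -2.7373598687769842 [0.55085788 0.0149389  0.27292617] 0.011644282410396096
t 29.27 from [0.5509 0.0149 0.2729] [ 1.800e+02 -1.000e-01 -1.568e+02]
-0.3,-0.5,11,0,-0,-0,0,
-0.3,-0.5,10.9,0,-0,-0,0,
[(array([212.184, 157.29 ]), 0.91)]
```

carry_out(moves=[0,0,11,0,0,0,0,0,0,11,0,0,0,0,0,0,1.5,0,0,0,0,0,0,1.5,0,0,0,0])

```text
time_s: 29.88
position: [0.5511, 0.0149, 0.2487]
orientation: [-3.141, -0.0, -2.738]
force: [-0.6, 0.3, 1.2]
opening: 0.0001
finger_force: 0.0
```

carry_out(moves=[0,0,1.5,0,0,0,0,0,0,1.5,0,0,0,0,0,0,0,0,0,0,0])

```text
time_s: 30.25
position: [0.5514, 0.0149, 0.2473]
orientation: [-3.141, 0.002, -2.738]
force: [-1.1, 0.5, 5.3]
opening: -0.0003
finger_force: 2.5
```

carry_out(moves=[0,0,1,0,0,0,0,0,0,1,0,0,0,0,0,0,0,0,0,0,0])

```text
time_s: 30.62
position: [0.5516, 0.0148, 0.2471]
orientation: [-3.14, 0.004, -2.737]
force: [-2.8, 1.0, 10.7]
opening: 0.0003
finger_force: 5.6
```

Run:
```python
from plan import *
y=np.degrees(ctrl.get_state()["orientation"][2])
plan([(.5516,.0148,.27,[180,0,y],1,0),(*cr(.043),.27,[180,0,y],2,0),(*cr(.043),.195,[180,0,y],4,0)])
```

```text
t 30.62 from [0.5516 0.0148 0.2471] [-179.9    0.2 -156.8]
-0.1,0,-22.9,-0.1,0.2,-0,0,
-13.3,-17.1,0,0,0,-0,0,
-13.3,-17.1,0,0,0,-0,0,
0,0,18.8,0,0,-0,0,
0,0,18.7,0,0,-0,0,
0,0,18.8,0,0,-0,0,
0.1,0,18.7,0,0,-0,0,
```

carry_out(moves=[0,0,-26,0,0,0,0,-13.5,-17,0,0,0,0,0,-13.5,-17,0,0,0,0,0,0,0,19,0,0,0,0,0,0,19,0,0,0,0,0,0,19,0,0,0,0,0,0,17,0,0,0,0,0,0,2,0,0,0,0,0,0,0,0,0,0,0])

```text
time_s: 31.75
position: [0.5901, -0.0055, 0.1944]
orientation: [-3.14, 0.003, -2.737]
force: [4.7, 0.3, 2.4]
opening: -0.0002
finger_force: 0.0
```

carry_out(moves=[0,0,1.5,0,0,0,0,0,0,1.5,0,0,0,0,0,0,0,0,0,0,0])

```text
time_s: 32.12
position: [0.5911, -0.0055, 0.1927]
orientation: [-3.14, 0.006, -2.738]
force: [8.8, 0.4, 4.3]
opening: 0.0001
finger_force: 0.0
```

carry_out(moves=[0,0,1.5,0,0,0,0,0,0,1.5,0,0,0,0,0,0,0,0,0,0,0])

```text
time_s: 32.5
position: [0.5921, -0.0054, 0.1909]
orientation: [-3.139, 0.009, -2.738]
force: [11.8, 0.8, 6.7]
opening: 0.0001
finger_force: 0.0
```

carry_out(moves=[0,0,-15,0,0,0,0,0,0,-20,0,0,0,0,-10.5,-14,0,0,0,0,0,-10.5,-14,0,0,0,0,0,0,0,15,0,0,0,0,0,0,13,0,0,0,0,0,0,2,0,0,0,0,0,0,0,0,0,0,0])

```text
time_s: 33.5
position: [0.6191, -0.0229, 0.1924]
orientation: [3.141, -0.001, -2.737]
force: [0.8, 0.4, 0.5]
opening: -0.0003
finger_force: 0.0
```

carry_out(moves=[0,0,1.5,0,0,0,0,0,0,1.5,0,0,0,0,0,0,0,0,0,0,0])

```text
time_s: 33.88
position: [0.6194, -0.023, 0.1922]
orientation: [-3.141, 0.001, -2.737]
force: [-5.9, 1.8, 9.3]
opening: 0.0001
finger_force: 4.7
```

carry_out(moves=[0,0,1.5,0,0,0,0,0,0,1.5,0,0,0,0,0,0,0,0,0,0,0])

```text
time_s: 34.25
position: [0.6194, -0.023, 0.1921]
orientation: [-3.14, 0.003, -2.736]
force: [-11.6, 4.3, 18.9]
opening: 0.0
finger_force: 9.6
```

```bash
python3 q.py; python3 -c "
from plan import *;print(tocr(ctrl.get_state()['position']))"
```

```text
34.25 [1.45790994 3.8075973  0.02463492] [-11.59563413   4.34595417  18.92718924] j6 -1.4519468353200435 yaw -2.736463900076395 [ 0.61940215 -0.02304857  0.19210738] 2.417015410016436e-05
[77.3573674  -0.65232122]
```

Run:
```python
from plan import *
plan([(.5522,.0149,.275,[180,0,-156.8],3,85),(.5522,.0149,.21,[180,0,-156.8],4,85)],start=([.6194,-.0230,.275],[180,0,-156.8]))
```

```text
t 34.25 from [ 0.6194 -0.023   0.275 ] [ 180.     0.  -156.8]
15.6,20.4,0,0,0,0,85,
15.6,20.5,0,0,0,0,85,
15.6,20.4,0,0,0,0,85,
0,0,16.3,0,0,0,85,
0,0,16.2,0,0,0,85,
0,0,16.3,0,0,0,85,
0,0,16.2,0,0,0,85,
```

carry_out(moves=[0,0,-15,0,0,0,0,0,0,-35,0,0,0,0,0,0,-38,0,0,0,85,0,0,0,0,0,0,85])

```text
time_s: 34.75
position: [0.6207, -0.0234, 0.2788]
orientation: [-3.139, 0.006, -2.738]
force: [-0.3, 0.5, 0.2]
opening: 0.0356
finger_force: 0.0
```

carry_out(moves=[15.5,20.5,0,0,0,0,85,15.5,20.5,0,0,0,0,85,16,20.5,0,0,0,0,85,0,0,0,0,0,0,85,0,0,17,0,0,0,85,0,0,17,0,0,0,85,0,0,17,0,0,0,85,0,0,17,0,0,0,85,0,0,0,0,0,0,60,0,0,0,0,0,0,30,0,0,0,0,0,0,30,0,0,0,0,0,0,30,0,0,0,0,0,0,30])

```text
time_s: 36.38
position: [0.5526, 0.0151, 0.208]
orientation: [-3.141, 0.002, -2.737]
force: [-2.7, 2.4, 6.2]
opening: 0.0405
finger_force: 60.2
```

```bash
python3 q.py
```

```text
36.38 [ 0.75267986  0.69965443 -0.01921837] [-2.7423913   2.36379128  6.22836284] j6 -1.557473715382169 yaw -2.737313252336339 [0.55257747 0.01506389 0.20802237] 0.04046066211889687
```

Turning about 32° more, then releasing and re-touching the ball top to check.

carry_out(moves=[0,0,0.35,0,0,10.7,30,0,0,0.35,0,0,10.7,30,0,0,0.35,0,0,10.6,30,0,0,0,0,0,0,30,0,0,0,0,0,0,30])

```text
time_s: 37.0
position: [0.5526, 0.0149, 0.207]
orientation: [3.141, 0.002, 2.987]
force: [-1.1, 1.6, 5.3]
opening: 0.0406
finger_force: 60.5
```

```bash
python3 q.py
```

```text
37.0 [ 0.51533203  0.56132285 -0.09801756] [-1.13510051  1.60805928  5.26905668] j6 -2.116166678091315 yaw 2.987025666657718 [0.55257319 0.01489141 0.20700097] 0.040594666490440814
```

carry_out(moves=[0,0,0,0,0,0,60,0,0,0,0,0,0,85,0,0,0,0,0,0,85,0,0,-20,0,0,0,85,0,0,-25,0,0,0,85,0,0,-20,0,0,0,40,0,0,0,0,0,0,0,0,0,0,0,0,0,0,0,0,0,0,0,0,0])

```text
time_s: 38.12
position: [0.552, 0.0148, 0.2699]
orientation: [-3.141, -0.001, 2.987]
force: [0.7, 1.1, 0.5]
opening: 0.0118
finger_force: 0.0
```

```bash
python3 q.py
```

```text
38.12 [ 0.02000544 -0.05637343  0.00534876] [0.70569171 1.07531711 0.47881503] j6 -2.1159845243615627 yaw 2.9870764538066847 [0.55197605 0.01484355 0.26989317] 0.011759077602424976
```

carry_out(moves=[0,0,10,0,0,0,0,0,0,10,0,0,0,0,0,0,2,0,0,0,0,0,0,2,0,0,0,0,0,0,1,0,0,0,0,0,0,1,0,0,0,0,0,0,0,0,0,0,0])

```text
time_s: 39.0
position: [0.5524, 0.0148, 0.2463]
orientation: [3.141, 0.002, 2.987]
force: [-1.7, 0.7, 5.3]
opening: 0.0001
finger_force: 2.8
```

carry_out(moves=[0,0,1,0,0,0,0,0,0,1,0,0,0,0,0,0,0,0,0,0,0])

```text
time_s: 39.38
position: [0.5526, 0.0146, 0.2461]
orientation: [3.141, 0.004, 2.987]
force: [-4.4, 1.1, 10.9]
opening: -0.0003
finger_force: 5.7
```

carry_out(moves=[0,0,-20,0,0,0,0,0,0,-40,0,0,0,0,0,0,-30,0,0,0,0,0,0,0,0,0,0,0,0,0,0,0,0,0,0])

```text
time_s: 40.0
position: [0.5522, 0.0151, 0.3319]
orientation: [3.142, -0.001, 2.987]
force: [-0.5, -0.1, -0.4]
opening: -0.0003
finger_force: 0.0
```

```bash
python3 q.py
python3 - <<'E'
from plan import *
a=ctrl.read_camera("scene");b=ctrl.read_camera("top")
im=np.hstack([cv2.resize(a[140:320,150:380],(400,313)),cv2.resize(b[150:330,180:410],(400,313))]);cv2.imwrite("pics/c10.png",im)
E
```

```text
40.0 [-0.01027988  0.04675057 -0.01546915] [-0.50019838 -0.11165886 -0.38776725] j6 -2.115984736585955 yaw 2.987209349477254 [0.55215682 0.01510077 0.33185305] -0.00029429550770796614
```

View pics/c10.png

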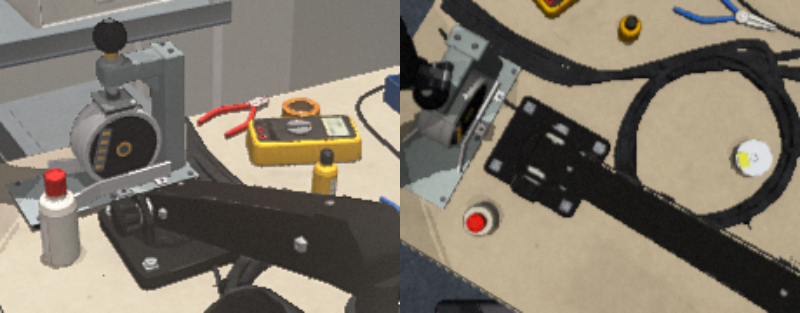

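The transformer is seated and clamped at crop (115,140) and the solvent bottle stands at (60,220). The flux bottle and the reel are in place, and the gripper is clear of everything.

```bash
python3 -c "
from cell import ctrl
print(ctrl.close_job())"
```

```text
the job is handed in; nothing more can be done
None
```

I handed the job in at about 40 s. The solvent bottle stands on the bench clear of the cradle, and the transformer is seated with its terminals toward the microscope stand. The clamp is screwed down to about 5.97 rad by touch measurement (target 6.0). The flux bottle and solder reel look unmoved in the last pictures. The gripper's body did press the ball knob sideways with about 12 N during a height check (limit 40 N).

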